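Step the weekday dial on to today

TASK

Today is the fifth day of the week. Press the yellow button of its weekday dial again and again, all the way down and up each time, until the green field with five dots stands at the black pointer, and then let go. Leave the button of the other dial, the blue one, alone.

Things in the scene. Friction and masses are not known exactly. Their poses are not given: they have to be found in the camera images.
- yellow_top (a point): Centre of the top of the yellow push button, a round cap 34 mm across, 58 mm above the worktop at rest. It goes straight down 13 mm to its stop (1 to 5 N at 50 mm/s or slower, about 9 N at 150 mm/s) and springs up when let go. A press of over 12 mm steps the drum one number on (1 to 2 dots ... 7 to 1), counter-clockwise from above: in part on pressing, fully 0.3 s after release.
- yellow_five (a point): Point on the yellow-button dial's flat level drum (98 mm across), 44 mm from its axis, mid outer edge of the green five-dot field. Seven equal fields: white 1 dot, yellow 2, orange 3, red 4, green 5, light blue 6, violet 7; at the start 1, 2 or 3 is at the pointer. A clear cover (110 mm across, top 40 mm above the worktop) lies over the drum: only the button turns it.
- yellow_mark (a point): Tip of the fixed black pointer of the yellow-button dial, 44 mm from the drum's axis on the line from it to the button: 44 mm from the button's centre, 33 mm above the worktop. yellow_five comes here when the five is at the pointer; neighbouring numbers are then 38 mm away. The dial is a white box fixed to the worktop, 176 x 116 mm, top 28 mm above it.
- blue_top (a point): Centre of the top of the blue push button of the second weekday dial, which is otherwise equal (same sizes, 58 mm above the worktop). Not to be pressed. The two dials change places from start to start.
Mind the look-alikes: they are no part of the job. Leave any turquoise look-alike of the part that bears yellow_top alone.

How it is judged:
At the end, for the whole second after the job is handed in: The middle of the green five-dot field of the yellow-button dial stands at the black pointer, within 10 mm at its edge (about 13 degrees), and stays there (horizontal distance between yellow_five and yellow_mark below 0.01 m); the robot touches nothing.
It fails at once if the button of the other dial, the blue one, was pushed by more than 4 mm (distance of blue_top from where it was at the start of the episode above 0.004 m).
It also fails if it takes over 45 s, if anything falls off the work surface, if the arm or the gripper's body presses on something with over 40 N, if the wrist force passes 120 N, or if a joint passes its speed limit or range.

ROBOT

A 6-joint arm with a two-finger parallel gripper is mounted at the origin on a cart in front of the work surface, level with it; the furniture and walls round the work are solid. World frame = base frame: x ahead of the robot, y to its left, z up, the work surface at z = 0. Lengths are in m, angles in rad, forces in N, time in s.
With the tool pointing down it reaches from about 0.35 to 0.775 m from the base axis. Payload 5.5 kg.
Tool frame: the origin (TCP) lies between the finger pads; the fingertips stand 11 mm ahead of it and the grasp point (between the pads) lies 8 mm behind it (arm.tips_ahead is the distance from the TCP to the fingertips, in m); z points along the fingers, y is the line along which they close (so a half turn about z gives the same grasp; the last joint's range is limited). The gripper opens to 85 mm and grips with 20 to 120 N. Pads are 22 mm wide; open, the fingers measure 114 mm over their backs; the gripper's body (76 mm by 85 mm) begins 54 mm behind the grasp point. The pads swing forward as they close: fully open they stand 13 mm farther back than shut.
Start: joints at [1.193, 0.313, 0.046, 1.304, 0, 1.431], TCP at [0.135, 0.559, 0.218] pointing down, gripper open.
Joint ranges: [-2.76, 2.76], [-0.86, 1.69], [-1.03, 1.26], [-2.2, 2.34], [-1.47, 1.5], [-3.14, 3.14]. Speed limits (rad/s): [2.57, 2.57, 3.14, 3.14, 3.14, 3.14].

INTERFACE

Orientations are given as a rotation vector (axis times angle).
In Python, from workcell import get_obs, optics, job, arm gives the robot as it stands. The module is installed in compiled form; this text tells all that it offers.
- The arm moves only by the tool apply_moves, never from a script. Its argument "targets" is one flat list of numbers, 5 for each row, row after row: the closure, from 0 (fully open) to 1 (shut), then the shift along the world's x, y, z in mm, then the turn about the world's z in degrees. In form: [jaw, tx, ty, tz, yaw, jaw, tx, ty, tz, yaw, ...]. A call has exactly 8 rows; each row is the pose to reach, as a shift and turn from the pose commanded when the call began; what a row does not reach only later rows make up. A row lasts 1/8 s, in which the tool goes at most 62.5 mm and 10.7 degrees, less where a joint would pass 70% of its speed; a pose out of reach is approached as far as the arm can. A call with a gripper value outside its range is refused whole. The fingers move at their own pace and stop on an object; the grip force is fixed at half the most. Time passes only in rows, so rows that repeat a pose let the fingers close, or fill a call up. It gives the time, the measured TCP pose, the force, the opening and the grip force at its end, in the units of the state.
- get_obs(): the state, without advancing time (a new reading comes with each control period).
- optics.grab_frame(name): name is "scene" or "side" or "wrist"; returns (picture, depth): 420x560x3 uint8, red, green, blue; 420x560 float32, m along the optical axis (not along the pixel's ray), 0 where there is no reading.
- optics.camera_model(name): a dict with "K" (3x3 intrinsics, pixels), "R" (3x3) and "t" (3): a world point X has camera coordinates R X + t. Camera axes: x right, y down, z forward; pixel columns grow to the right and rows downward; lengths in m; the calibration is good to about 2 mm. A picture is of the moment at which its call begins: read the wrist's pose just before it. camera_model takes no time and is no camera call; for the wrist camera it gives the pose at the moment of the call.
- job.finish_job(): hands the job in; it is judged then, once.
The state is a dict: "clock": time; "q": joint angles; "joint_vel": joint speeds; "joint_efforts": joint torques, N m; "position": TCP position; "orientation": TCP orientation; "contact_force": force on the tool from outside, world axes, zero at the start; "ft_torque": the same for the moment, N m; "opening": opening from 0.0 (shut) to 1.0 (fully open); "grip_force": force on a finger pad.
Only numpy, scipy, OpenCV 4.12 (cv2) and the standard library are available. Lean on these libraries where they do the work, as an engineer would, in place of code of your own. Each camera call takes 0.05 s, during which the arm holds its last target. There are 200 camera calls.

## Working session

There is one attempt and no reset: what is moved stays moved. The work goes in short steps, Python scripts to look and compute and a tool call to move; the robot and the scene stay as the last step left them, time stands still between calls to the robot, and variables do not carry over. Pictures are saved under pics/ and viewed, at most 13 in all, crops included, and the job is handed in when it is done.

Besides the shell and the picture viewer there is one more tool, called after ">>>" in YAML: its name, and indented under it one key for each argument. apply_moves: Moves the arm, as the interface text tells. Its arguments: {"type":"object","properties":{"targets":{"type":"array","items":{"type":"number"}}},"required":["targets"]}

```bash
mkdir -p pics; cat > h.py <<'E'
import numpy as np, cv2
from workcell import get_obs, optics, job, arm
def snap(name,fn):
    m=optics.camera_model(name); p,d=optics.grab_frame(name)
    cv2.imwrite(f'pics/{fn}.png',p[:,:,::-1]); np.savez(f'pics/{fn}.npz',d=d,p=p,K=m['K'],R=m['R'],t=m['t']); return p,d,m
def world(fn,u,v,z=None):
    f=np.load(f'pics/{fn}.npz'); r=np.linalg.inv(f['K'])@[u,v,1]
    o=-f['R'].T@f['t']; w=f['R'].T@r
    s=f['d'][int(v),int(u)] if z is None else (z-o[2])/w[2]
    return o+s*w
E
python3 - <<'E'
from h import *
a=snap('scene','s1')[0]; o=get_obs(); print(o['position'],o['orientation'],o['clock'])
E
```

```text
[0.13527856 0.55832567 0.21743018] [-3.72645045e-01 -3.11896588e+00  2.71481439e-03] 0.05
```

View pics/s1.png

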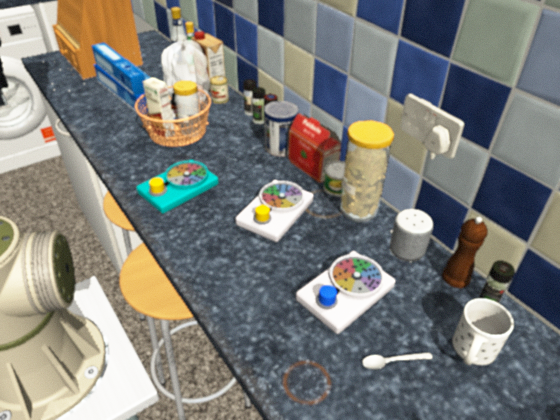

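The scene shows three candidates: a turquoise box with a yellow button at (157,186), a white box with a yellow button at (262,214), and a white box with a blue button at (328,295). The white box at (262,214) fits: the description gives a white box with a yellow button, and the turquoise one is the look-alike. I'll confirm that in a crop.

```bash
python3 - <<'E'
from h import *
p=np.load('pics/s1.npz')['p']
cv2.imwrite('pics/c1.png',cv2.resize(p[170:245,230:320,::-1],None,fx=8,fy=8,interpolation=cv2.INTER_CUBIC)[:600,:720])
print(world('s1',262,211,.058),world('s1',262,211),'drum',world('s1',282,195,.035),'blue',world('s1',328,291,.058),'turq',world('s1',157,183,.058))
E
```

```text
[0.51916034 0.07454047 0.058     ] [0.5196671  0.07533476 0.05718407] drum [0.60628067 0.11925173 0.035     ] blue [ 0.49528133 -0.19025749  0.058     ] turq [0.36634297 0.30369964 0.058     ]
```

View pics/c1.png

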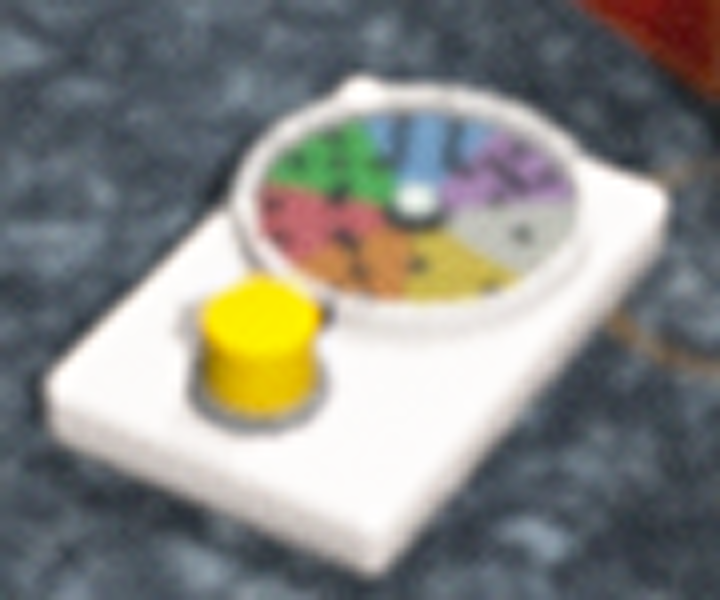

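Crop: white box, yellow button top at about (262.5,209), and the orange 3-dot field next to the button at the pointer. Green is two steps away. Moving above it with the gripper shut.

>>> apply_moves:
  targets: [1,38,-48,0,0,1,77,-97,0,0,1,115,-145,0,0,1,154,-194,0,0,1,192,-242,0,0,1,230,-290,0,0,1,269,-339,0,0,1,307,-387,0,0]

```text
clock: 1.05
position: [0.4432, 0.17, 0.218]
orientation: [-0.373, -3.119, -0.0]
contact_force: [1.1, 1.4, -0.5]
opening: 0.001
grip_force: 0.0
```

```bash
python3 - <<'E'
from h import *
snap('wrist','w1'); print(arm.tips_ahead)
E
```

```text
0.011
```

View pics/w1.png

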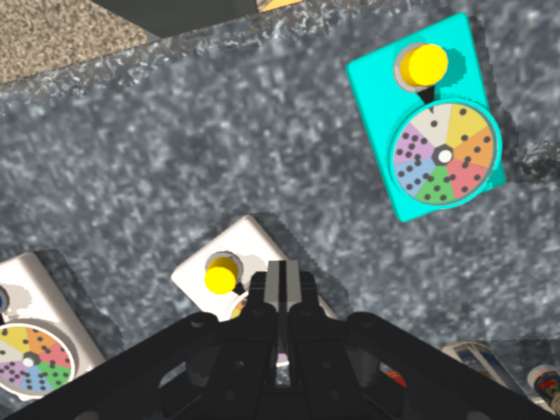

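Wrist view: the yellow button top of the white dial is at (220,281), its black pointer at about (239,291), and orange is visible just beyond it at (238,310).

```bash
python3 - <<'E'
from h import *
print(world('w1',220,281,.058),world('w1',220,281)); print('ptr',world('w1',239,291,.033),get_obs()['position'])
p=np.load('pics/w1.npz')['p']
cv2.imwrite('pics/c2.png',cv2.resize(p[240:340,170:290,::-1],None,fx=6,fy=6,interpolation=cv2.INTER_CUBIC))
E
```

```text
[0.5239167  0.08538152 0.058     ] [0.52308844 0.08593326 0.05967542]
ptr [0.55339915 0.09432617 0.033     ] [0.44807379 0.1647228  0.21778981]
```

View pics/c2.png

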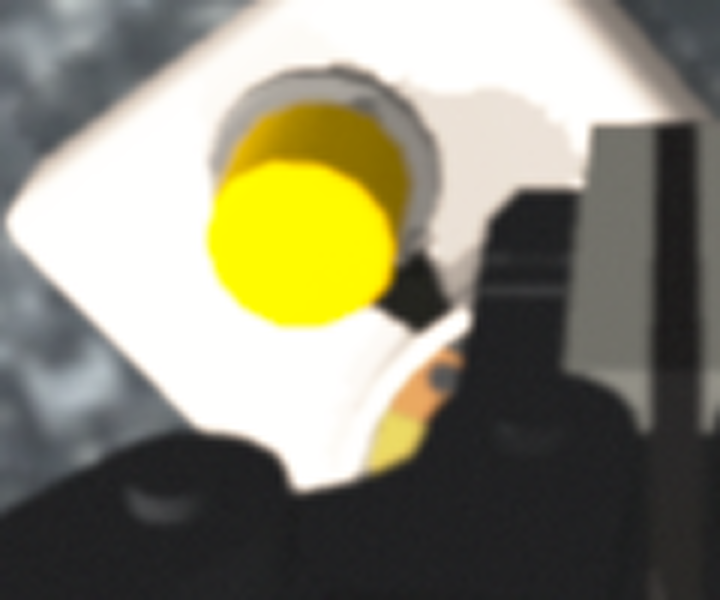

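>>> apply_moves:
  targets: [1,41,-44,0,0,1,70,-75,-20,0,1,82,-88,-60,0,1,82,-88,-95,0,1,82,-88,-120,0,1,82,-88,-128,0,1,82,-88,-128,0,1,82,-88,-128,0]

```text
clock: 2.1
position: [0.5253, 0.0841, 0.0915]
orientation: [0.372, 3.118, 0.001]
contact_force: [-0.5, 0.5, 0.9]
opening: -0.003
grip_force: 0.0
```

```bash
python3 - <<'E'
from h import *
p=snap('side','d1')[0]; s=snap('scene','s2')[0]
a=cv2.resize(s[160:250,210:330,::-1],(600,450),interpolation=cv2.INTER_CUBIC)
cv2.imwrite('pics/c3.png',a); print(get_obs()['position'],get_obs()['contact_force'], world('s1',262.5,209,.058))
E
```

```text
[0.52539372 0.08398689 0.09155632] [-0.38467531  0.50094334 -0.26140646] [0.52391316 0.07970831 0.058     ]
```

View pics/d1.png

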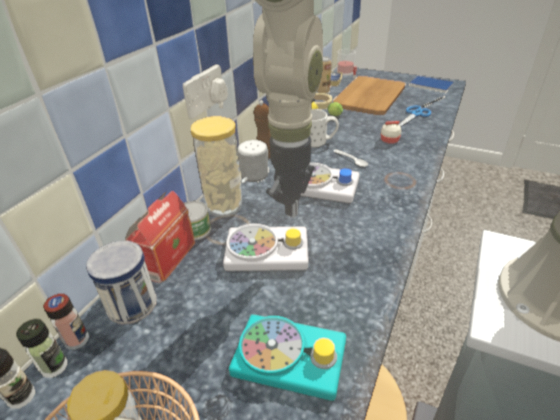

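View pics/c3.png

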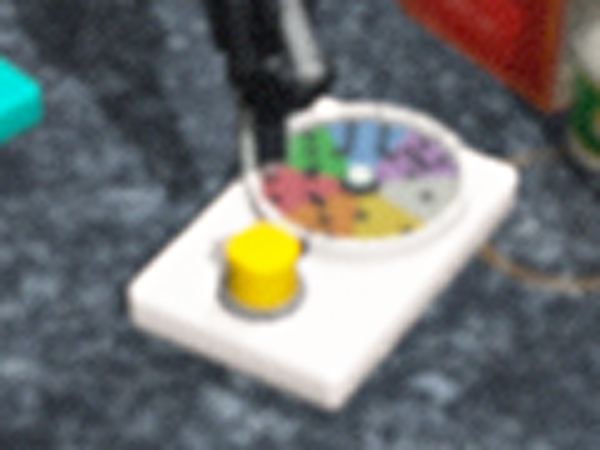

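Side: the fingertip is at (291,212), right above the yellow button top at (293,233). Scene crop: the tip is at about crop (268,165), above the button top at (263,248). Orange is still at the pointer. Now checking the alignment numerically.

```bash
python3 - <<'E'
from h import *
for f,t,b in (('s2',(263.6,194),(262.6,209.6)),('d1',(291,213),(293,233))):
    print(f,'tip',world(f,*t,.0805),'btn',world(f,*b,.058))
    z=np.load(f'pics/{f}.npz')
    for X in ([.5254,.084,.0805],[.524,.083,.058]):
        q=z['K']@(z['R']@X+z['t']); print(q[:2]/q[2])
E
```

```text
s2 tip [0.54077335 0.10017792 0.0805    ] btn [0.52295141 0.07783318 0.058     ]
[261.8588236  200.14526767]
[261.73746838 208.20806887]
d1 tip [0.54232316 0.04903175 0.0805    ] btn [0.52260266 0.08415839 0.058     ]
[291.6532126  224.41671908]
[292.61456438 232.50515563]
```

>>> apply_moves:
  targets: [1,-2,-3,-6,0,1,-2,-3,-12,0,1,-2,-3,-16,0,1,-2,-3,-20,0,1,-2,-3,-23,0,1,-2,-3,-26,0,1,-2,-3,-28,0,1,-2,-3,-28,0]

```text
clock: 3.2
position: [0.5224, 0.0809, 0.0622]
orientation: [-0.373, -3.119, -0.0]
contact_force: [0.4, 0.8, -0.5]
opening: 0.002
grip_force: 0.0
```

```bash
python3 - <<'E'
from h import *
p=snap('side','d2')[0]; s=snap('scene','s3')[0]
a=[cv2.resize(x,(390,390),interpolation=cv2.INTER_CUBIC) for x in (p[180:280,220:320,::-1],s[155:255,220:320,::-1])]
cv2.imwrite('pics/c4.png',np.hstack(a)); print(get_obs()['position'],get_obs()['contact_force'])
E
```

```text
[0.52257503 0.0808798  0.06240155] [0.0441039  0.06584484 0.44356591]
```

View pics/c4.png

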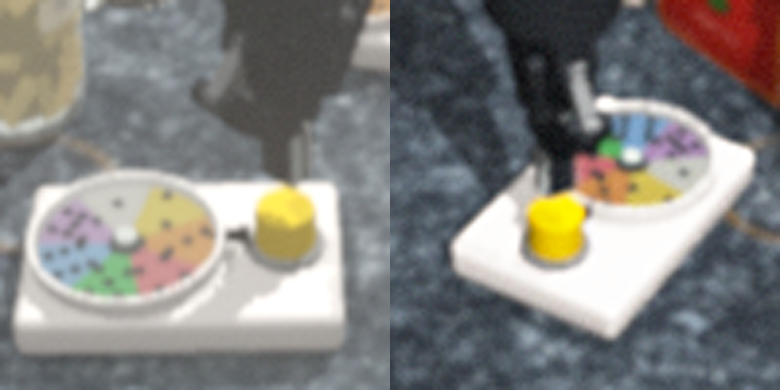

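The tip is just above or touching the button in both views, with no force yet. The fingertip sits higher than the nominal offset suggests, so I'm going on down, slowly.

>>> apply_moves:
  targets: [1,0,0,-2,0,1,0,0,-4,0,1,0,0,-6,0,1,0,0,-8,0,1,0,0,-9,0,1,0,0,-10,0,1,0,0,-10,0,1,0,0,-10,0]

```text
clock: 4.3
position: [0.5225, 0.0809, 0.0524]
orientation: [0.373, 3.119, 0.0]
contact_force: [0.7, -0.4, -0.2]
opening: 0.002
grip_force: 0.0
```

```bash
python3 - <<'E'
from h import *
p=snap('side','d3')[0]; s=snap('scene','s4')[0]
a=[cv2.resize(x,(390,390),interpolation=cv2.INTER_CUBIC) for x in (p[180:280,220:320,::-1],s[155:255,220:320,::-1])]
cv2.imwrite('pics/c5.png',np.hstack(a)); print(get_obs()['position'],get_obs()['contact_force'])
E
```

```text
[0.52251575 0.08086085 0.05237908] [-0.23648121  0.36970731 -0.00739958]
```

View pics/c5.png

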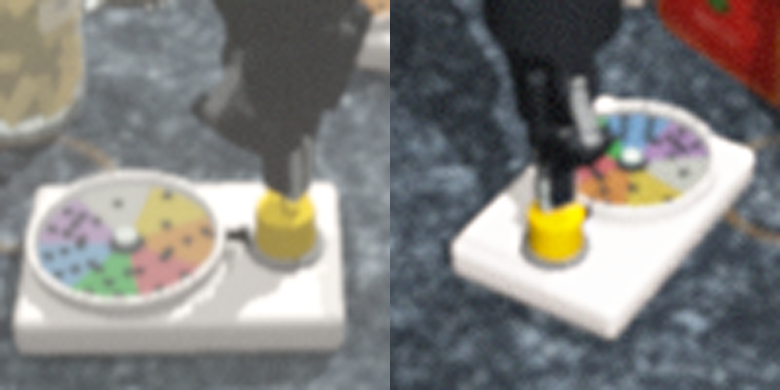

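The tip is now at the button top, on the cap centre in both views: side (290,200), scene (555,212). The drum hasn't moved. Going further down.

>>> apply_moves:
  targets: [1,0,0,-2,0,1,0,0,-4,0,1,0,0,-6,0,1,0,0,-8,0,1,0,0,-9,0,1,0,0,-10,0,1,0,0,-10,0,1,0,0,-10,0]

```text
clock: 5.4
position: [0.5224, 0.0809, 0.0424]
orientation: [-0.373, -3.119, -0.0]
contact_force: [-0.3, -0.3, 1.3]
opening: 0.0
grip_force: 0.9
```

>>> apply_moves:
  targets: [1,0,0,-2,0,1,0,0,-3,0,1,0,0,-4,0,1,0,0,-5,0,1,0,0,-6,0,1,0,0,-6,0,1,0,0,-6,0,1,0,0,-6,0]

```text
clock: 6.4
position: [0.5225, 0.0809, 0.0364]
orientation: [0.373, 3.119, 0.0]
contact_force: [-1.8, -0.2, 1.9]
opening: 0.001
grip_force: 1.0
```

>>> apply_moves:
  targets: [1,0,0,-1,0,1,0,0,-2,0,1,0,0,-3,0,1,0,0,-3,0,1,0,0,-4,0,1,0,0,-4,0,1,0,0,-4,0,1,0,0,-4,0]

```text
clock: 7.4
position: [0.5225, 0.0809, 0.0324]
orientation: [0.373, 3.119, 0.0]
contact_force: [0.3, -0.6, 1.8]
opening: 0.001
grip_force: 1.1
```

```bash
python3 - <<'E'
from h import *
p=snap('side','d4')[0]; s=snap('scene','s5')[0]
a=[cv2.resize(x,(390,390),interpolation=cv2.INTER_CUBIC) for x in (p[180:280,220:320,::-1],s[155:255,220:320,::-1])]
cv2.imwrite('pics/c6.png',np.hstack(a)); print(get_obs()['position'],get_obs()['contact_force'])
E
```

```text
[0.52252413 0.08085008 0.03236622] [-1.75203481  1.30634274  2.10014573]
```

View pics/c6.png

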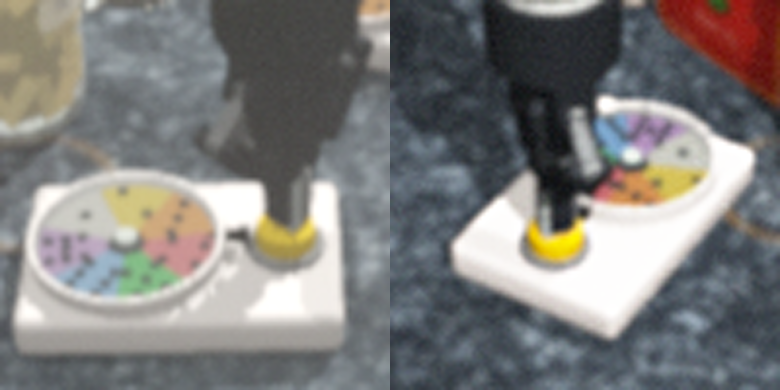

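The button is nearly down and the drum has turned by about half a step, red coming to the pointer. Pressing the last few mm to feel the stop.

>>> apply_moves:
  targets: [1,0,0,-1,0,1,0,0,-1,0,1,0,0,-2,0,1,0,0,-2,0,1,0,0,-2.5,0,1,0,0,-2.5,0,1,0,0,-2.5,0,1,0,0,-2.5,0]

```text
clock: 8.5
position: [0.5228, 0.0808, 0.0317]
orientation: [0.372, 3.118, 0.0]
contact_force: [-5.8, -0.2, 17.7]
opening: 0.001
grip_force: 8.5
```

Stop reached (17.7 N). Releasing and checking.

>>> apply_moves:
  targets: [1,0,0,5,0,1,0,0,10,0,1,0,0,16,0,1,0,0,22,0,1,0,0,22,0,1,0,0,22,0,1,0,0,22,0,1,0,0,22,0]

```text
clock: 9.5
position: [0.5223, 0.0809, 0.0516]
orientation: [-0.373, -3.119, -0.0]
contact_force: [-0.1, 0.3, 0.1]
opening: 0.002
grip_force: 0.0
```

```bash
python3 - <<'E'
from h import *
p=snap('side','d5')[0]; s=snap('scene','s6')[0]
a=[cv2.resize(x,(390,390),interpolation=cv2.INTER_CUBIC) for x in (p[180:280,220:320,::-1],s[155:255,220:320,::-1])]
cv2.imwrite('pics/c7.png',np.hstack(a)); print(get_obs()['position'],get_obs()['contact_force'])
E
```

```text
[0.52236919 0.08085233 0.05169105] [0.29849699 0.04077061 0.37904944]
```

View pics/c7.png

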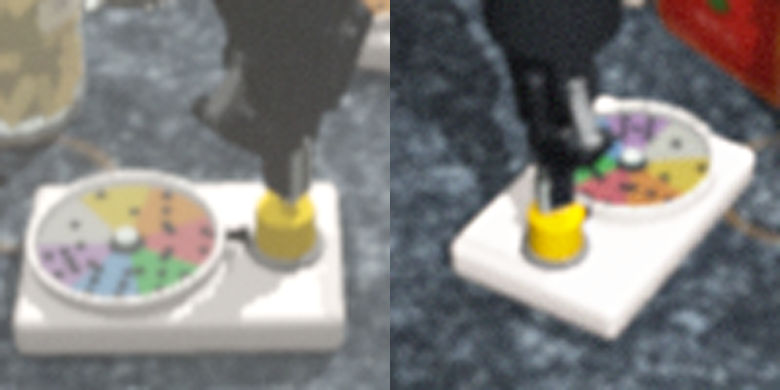

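One step done: red (4) is at the pointer in the side crop at (195,238), pointer (235,235). One more full press, with the release in the next call.

>>> apply_moves:
  targets: [1,0,0,-5,0,1,0,0,-10,0,1,0,0,-14,0,1,0,0,-18,0,1,0,0,-20,0,1,0,0,-21.5,0,1,0,0,-21.5,0,1,0,0,-21.5,0]

```text
clock: 10.6
position: [0.5229, 0.0808, 0.0318]
orientation: [0.372, 3.118, 0.0]
contact_force: [-3.5, -0.4, 13.7]
opening: -0.001
grip_force: 6.6
```

>>> apply_moves:
  targets: [1,0,0,5,0,1,0,0,10,0,1,0,0,20,0,1,0,0,40,0,1,0,0,60,0,1,0,0,80,0,1,0,0,80,0,1,0,0,80,0]

```text
clock: 11.6
position: [0.5219, 0.0809, 0.1096]
orientation: [-0.372, -3.118, 0.0]
contact_force: [0.4, 0.3, 0.1]
opening: -0.0
grip_force: 0.0
```

```bash
python3 - <<'E'
from h import *
p=snap('side','d6')[0]; s=snap('scene','s7')[0]
a=[cv2.resize(x,(390,390),interpolation=cv2.INTER_CUBIC) for x in (p[180:280,220:320,::-1],s[155:255,220:320,::-1])]
cv2.imwrite('pics/c8.png',np.hstack(a)); print(get_obs()['position'],get_obs()['contact_force'])
E
```

```text
[0.52160578 0.0808562  0.10923078] [ 0.35582952 -0.62408541 -0.34006209]
```

View pics/c8.png

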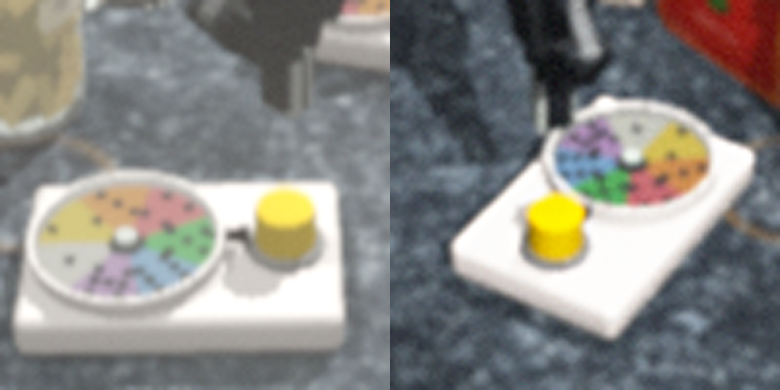

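Green (5) is centred at the pointer: side crop (190,240), pointer (235,235). The button is up and the robot is clear.

```bash
python3 -c "
from workcell import job
print(job.finish_job())"
```

```text
the job is handed in; nothing more can be done
None
```

I pressed the yellow button fully twice, which brought the green five-dot field to the black pointer. The arm is clear, the blue button was left alone, and the job is handed in; no verdict came back.

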